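# Seat the plug-in module and latch the instrument case

## Task

Close up the small grey instrument case on the optical bench. First push the plug-in module that is standing proud fully home in its slot, then swing the case door shut and press it until its sprung latch snaps in behind the strike, so that it stays shut by itself. Push firmly but gently: do not slam the door or strain the case, leave the things around it where they are, and take your hand away at the end.

Things in the scene. Friction and masses are not known exactly. Their poses are not given: they have to be found in the camera images.
- case: Fixed grey metal case, 180 mm deep (x), 208 wide (y), 125 high; nothing on it is higher. Origin: centre of its underside; front faces its -x, y is left seen from the robot. Its top ends at x = -70 mm, behind the module faces. Two fixed blank modules, already home, fill the middle and left of the opening, faces at x = -80 mm. Never put over 30 N on the case, its door or module: stops are hard.
- module (a joint): Plug-in module sliding along the case's x: 0 = fully home on a hard stop, growing (m) as it stands out towards -x (starts 0.014 to 0.035). Needs about 5 N to slide, stays where left; must end within 2.5 mm of home. Bright face plate 52 mm wide (y), 100 high (8 to 108 above the bench), centred at case y = -49 mm, the right-hand slot; two brass connectors stick out 5 mm, 28 mm above the bench.
- module_face (a point): Point on the module's face plate, centred across it, 88 mm above the bench: push here towards the case's +x. Moves with the module; when home it is at case x = -80 mm.
- door (a joint): Door angle in rad: about 0 = shut, growing as it swings out to the case's -x (starts 1.0 to 1.5). Grey panel 12 mm thick, 170 from hinge to free edge, 13 to 113 above the bench; small knob standing 19 mm out, low near the free edge (38 above the bench). Stiff hinge (3 N), stays where left. Latched it reads -0.04 to 0.045, by where the strike is set. Closing faster than 2 rad/s is a slam.
- door_hinge (a point): Point on the upright hinge axis at the left of the front (case x = -100, y = +85 mm, mid-thickness of the panel), 90 mm above the bench. At door angle a the panel runs from here along (-sin a, -cos a) in the case's x, y; its outer face looks along (-cos a, sin a).
- door_push (a point): Point on the door's outer face, 135 mm from the hinge axis, 90 mm above the bench: a good place to push, square to the panel. Moves and turns with the door: its x is the way to push (inwards), its -y runs from hinge to free edge.
- strike (a point): Nominal place of the strike, a steel lip with a rounded front on the jamb right of the door. Strike and hard door stop are set together up to 5.5 mm nearer or deeper, unmeasured: find by feel. The bolt meets it at 0.055 to 0.13 rad; closing then takes 9 to 15 N near the free edge for 7 mm, eases to 3 to 6 N for 8 mm, and the bolt drops in only 1 to 2 mm before the stop.
- bolt (a joint): Bevelled spring bolt of 20 mm height in the door's free edge, at mid height, sticking out 10 mm: 0 = fully out, growing (m, to 0.009) as it is pressed into the door. It springs out by itself; the strike presses it in by about 7 mm while it rides over.
- reel: Loose blue reel, 74 mm across, 24 mm high, lying on the bench to the right of the case; leave alone. Origin: centre of its underside.
- meter: Loose orange hand-held meter, 150 by 75 by 45 mm, lying on the bench to the left of the case; leave alone. Origin: centre of its underside.
- mount: Loose small black optic mount on a post, base 50 by 50 mm, 65 mm high, standing to the right of the case; leave alone. Origin: centre of its underside.

How it is judged:
By the outcome, as a careful person would: the job done as asked, in the order asked, and still so for the second after the job is handed in, with the robot touching nothing.
It also fails if it takes over 72 s, if anything falls off the work surface, if the arm or the gripper's body presses on something with over 40 N, if the wrist force passes 120 N, or if a joint passes its speed limit or range.

## Robot

A 6-joint arm with a two-finger parallel gripper is mounted at the origin on the work surface. World frame = base frame: x ahead of the robot, y to its left, z up, the work surface at z = 0. Lengths are in mm, angles in rad, forces in N, time in s.
With the tool pointing down it reaches from about 275 to 1000 mm from the base axis. Payload 8.4 kg.
Tool frame: the origin (TCP) lies at the very end of the fingers, on their centre line; the grasp point (between the pads) lies 19 mm behind it; z points along the fingers, y is the direction in which the jaws open and shut (so a half turn about z gives the same grasp; the last joint's range is limited). The gripper opens to 85 mm and grips with 20 to 120 N. Pads are 22 mm wide; open, the fingers measure 114 mm over their backs; the gripper's body (76 mm by 85 mm) begins 54 mm behind the grasp point. The pads swing forward as they close: fully open they stand 13 mm farther back than shut.
Start: joints at [1.106, 0.353, 1.633, -0, 1.155, -0.002], TCP at [279.033, 559.257, 205.881] pointing down, gripper open.
Joint ranges: [-2.63, 2.63], [-0.92, 2.1], [0.06, 2.66], [-1.3, 4.44], [0, 2.69], [-3.02, 3.02]. Speed limits (rad/s): [2.22, 2.22, 2.79, 3.14, 3.14, 3.14].

## Interface

Orientations are given as [roll, pitch, yaw] about the fixed x, y, z axes, in that order (R = Rz(yaw) Ry(pitch) Rx(roll)).
In Python, from rig import r, vision gives the robot as it stands.
- The arm moves only by the tool move_arm, never from a script. Its argument "series" is text: rows parted by semicolons, each of 7 numbers parted by spaces: the closure, from -1 (fully open) to 1 (shut), then the shift along the tool's x, y, z in units of 40 mm (1.0 is 40 mm), then the turn, a rotation vector about the tool's x, y, z in degrees. In form: grip tx ty tz ax ay az; .... A call has 1 to 20 rows; each row shifts and turns the pose as measured when the row begins, along the tool's axes as they then stand; what a row does not reach is not made up. A row lasts 1/8 s, in which the tool goes at most 62.5 mm and 10.7 degrees, less where a joint would pass 70% of its speed; a pose out of reach is approached as far as the arm can. A call is refused whole if a number of a shift passes 1 or a number of a turn 10.7, either way. A call with a gripper value outside its range is refused whole. The fingers move at their own pace and stop on an object; "grip_force" is the grip in N (left out, the last holds). Time passes only in rows, so rows that do not move let the fingers close. It gives the time, the measured TCP pose, the force and the opening at its end, in the units of the state.
- r.sense(): the state, without advancing time (a new reading comes with each control period).
- vision.grab_frame(name): name is "side" or "top" or "wrist"; returns the picture (420x560x3 uint8, red, green, blue); there is no depth.
- vision.camera_params(name): a dict with "fx", "fy", "cx", "cy" (pixels), "k1" (the pictures are not rectified: a ray, as slopes to the right and down, at radius r is drawn at 1 + k1 r^2 times it, then the intrinsics apply), "position" and "rotation" of the camera in the world. Camera axes: x right, y up, looking along -z (the intrinsics and any distortion apply to the point x, -y, -z); pixel columns grow to the right and rows downward; lengths in mm; the calibration is good to about 2 mm. A picture is of the moment at which its call begins: read the wrist's pose just before it. camera_params takes no time and is no camera call; for the wrist camera it gives the pose at the moment of the call.
- r.sign_off(): hands the job in, once; it reports no verdict.
The state is a dict: "clock": time; "qpos": joint angles; "qvel": joint speeds; "joint_efforts": joint torques, N m; "eef_pos": TCP position; "tcp_rot": TCP orientation; "contact_force": force on the tool from outside, world axes, zero at the start; "wrist_torque": the same for the moment, N m; "opening": opening from 0.0 (shut) to 1.0 (fully open).
Only numpy, scipy, OpenCV 4.12 (cv2) and the standard library are available. Lean on these libraries where they do the work, as an engineer would, in place of code of your own. Each camera call takes 0.05 s, during which the arm holds its last target. There are 200 camera calls.

## Working session

There is one attempt and no reset: what is moved stays moved. The work goes in short steps, Python scripts to look and compute and a tool call to move; the robot and the scene stay as the last step left them, time stands still between calls to the robot, and variables do not carry over. Pictures are saved under pics/ and viewed, about 8 in all and at most 12, crops included, and the job is handed in when it is done.

Besides the shell and the picture viewer there is one more tool, called after "Request:" as a command line: name --argument value ..., lists and objects as JSON in quotes. move_arm: Moves the arm, as the interface text tells. Its arguments: {"type":"object","properties":{"series":{"type":"string"},"grip_force":{"type":"number"}},"required":["series"]}

```bash
ls; mkdir -p pics; python3 - <<'E'
from rig import r, vision
import cv2,json
print(r.sense())
for n in ["side","top","wrist"]:
    p=vision.camera_params(n);print(n,p)
    f=vision.grab_frame(n);cv2.imwrite(f"pics/{n}0.png",f[:,:,::-1])
E
```

```text
pics
{'clock': 0.0, 'qpos': array([ 1.10563060e+00,  3.53685043e-01,  1.63415316e+00,  1.25095209e-05,
        1.15519877e+00, -2.36953956e-03]), 'qvel': array([ 0.00294876, -0.00030956, -0.00068877, -0.00026518,  0.00075021,
        0.0018863 ]), 'joint_efforts': array([-3.76557262e-03, -6.05278659e+01, -3.42047095e+01, -5.68002622e-05,
        9.59426514e-03,  8.03983312e-05]), 'eef_pos': array([278.77562046, 558.79492248, 205.13052754]), 'tcp_rot': array([-3.14014836e+00, -1.48596868e-05,  2.67879140e+00]), 'contact_force': array([-0.1715913 , -0.08478012,  0.46680507]), 'wrist_torque': array([-0.02404711, -0.00351363, -0.02495075]), 'opening': 1.0005960850596838}
side {'fx': 388.1676302223393, 'fy': 388.1676302223393, 'cx': 285.4657360546726, 'cy': 209.21058798226235, 'k1': -0.08929716527440851, 'position': array([472.8772821 , 660.93646986, 513.22581088]), 'rotation': array([ 0.98675816,  0.01956453, -2.87711144])}
top {'fx': 382.8097432914694, 'fy': 382.8097432914694, 'cx': 283.7207757181075, 'cy': 210.68459461516468, 'k1': -0.105764722622561, 'position': array([618.33691092,   9.82586459, 793.50230156]), 'rotation': array([ 0.08693289, -0.02625458, -1.55473404])}
wrist {'fx': 371.63264010235247, 'fy': 371.63264010235247, 'cx': 272.16502288468325, 'cy': 204.41867542520498, 'k1': 0.0043445907696962, 'position': array([206.18996479, 594.98455764, 374.24012657]), 'rotation': array([-3.25140660e-01,  1.02490764e-03,  1.10793960e+00])}
```

View pics/top0.png

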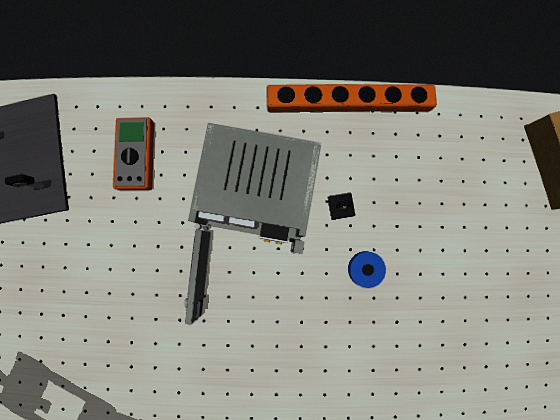

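View pics/side0.png

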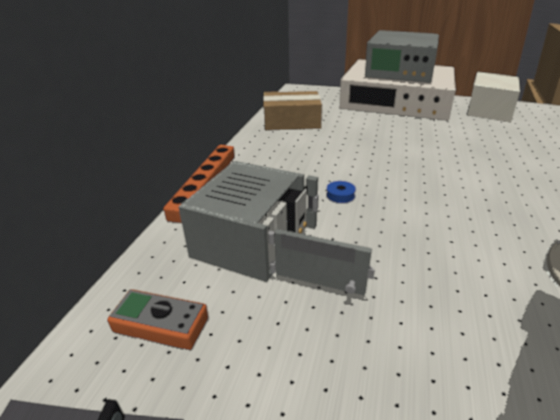

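The top view shows the case top with corners near (208,123), (321,142) and (190,221), the door running from about (203,228) to (190,322), and the dark module with brass near (272,238). The side view shows the door standing open, outer face towards the camera. Next I'll zoom in and cast rays.

```bash
cat > h.py <<'E'
import numpy as np,cv2
from scipy.spatial.transform import Rotation as Ro
from rig import r,vision
def ray(p,uv):
    x=np.array([(uv[0]-p['cx'])/p['fx'],(uv[1]-p['cy'])/p['fy']]);s=x.copy()
    for _ in range(20): s=x/(1+p['k1']*(s@s))
    R=Ro.from_euler('xyz',p['rotation']).as_matrix()
    return p['position'],R@np.array([s[0],-s[1],-1])
def onz(p,uv,z):
    o,d=ray(p,uv);return o+d*(z-o[2])/d[2]
def proj(p,X):
    R=Ro.from_euler('xyz',p['rotation']).as_matrix();c=R.T@(np.asarray(X,float)-p['position'])
    s=np.array([c[0],-c[1]])/-c[2];s=s*(1+p['k1']*(s@s));return s*p['fx']+[p['cx'],p['cy']]
E
python3 - <<'E'
from h import *
p=vision.camera_params('top')
for uv in [(208,123),(321,142),(190,221),(302,240)]: print(uv,onz(p,uv,125).round(1))
im=cv2.imread('pics/top0.png')[110:335,170:370]
im=cv2.resize(im,None,fx=3,fy=2.66,interpolation=cv2.INTER_CUBIC)
im=cv2.resize(cv2.imread('pics/top0.png')[205:335,175:315],None,fx=4.6,fy=4.6,interpolation=cv2.INTER_CUBIC)
cv2.imwrite('pics/crop1.png',im)
E
```

```text
(208, 123) [832.6 131.9 125. ]
(321, 142) [801.8 -71.7 125. ]
(190, 221) [655.8 156.9 125. ]
(302, 240) [626.1 -39.5 125. ]
```

View pics/crop1.png

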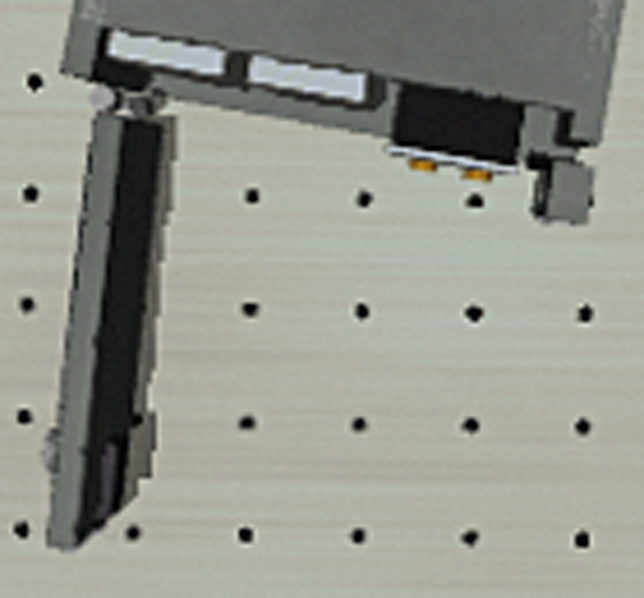

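```bash
cat >> h.py <<'E'
TH=-0.150; O=np.array([728.2,43.6])
def rot(a): return np.array([[np.cos(a),-np.sin(a)],[np.sin(a),np.cos(a)]])
def toC(P): return rot(TH).T@(np.asarray(P)[:2]-O)
def toW(c): return rot(TH)@np.asarray(c,float)+O
E
python3 - <<'E'
from h import *
p=vision.camera_params('top')
c=lambda u,v:(175+(u+.5)/4.6-.5,205+(v+.5)/4.6-.5)
for n,uv,z in [('FL',c(62,72),125),('FR',c(600,145),125),('BL',(208,123),125),('BR',(321,142),125),('modL',c(388,148),108),('modR',c(516,170),108),('doorO hinge',c(95,117),113),('doorO free',c(48,545),113),('door In free',c(78,546),113),('in hinge',c(122,119),113),('blank L',c(107,52),108),('blank R',c(366,102),108),('jamb',c(537,215),113),('jambR',c(588,222),113),
 ('reel',(367,269),24),('mount',(341,206),65)]:
    P=onz(p,uv,z); print(n,P.round(1),toC(P).round(1))
E
```

```text
FL [657.  160.3 125. ] [-87.8 104.8]
FR [633.  -44.8 125. ] [ -81.  -101.6]
BL [832.6 131.9 125. ] [ 90.  102.9]
BR [801.8 -71.7 125. ] [  90. -103.]
modL [630.8  36.3 108. ] [-95.2 -21.8]
modR [623.1 -13.6 108. ] [-95.4 -72.2]
doorO hinge [640.5 149.6 113. ] [-102.5   91.7]
doorO free [476.5 163.2 113. ] [-266.7   80.6]
door In free [476.4 151.6 113. ] [-265.1   69.2]
in hinge [640.  139.1 113. ] [-101.5   81.2]
blank L [666.1 146.8 108. ] [-76.8  92.7]
blank R [648.5  45.2 108. ] [-79.  -10.3]
jamb [605.9 -21.8 113. ] [-111.2  -82.9]
jambR [603.5 -41.5 113. ] [-110.6 -102.8]
reel [ 570.7 -179.3   24. ] [-122.4 -244. ]
mount [ 693.2 -118.4   65. ] [ -10.4 -165.4]
```

```bash
cat >> h.py <<'E'
def plan(c,z,yaw):
    "tool-frame units (after turning to case yaw) to TCP at case c, height z"
    s=r.sense();R=Ro.from_euler('xyz',s['tcp_rot'])
    T=Ro.from_euler('xyz',[np.pi,0,TH+yaw])
    rv=(R.inv()*T).as_rotvec(degrees=True)
    d=np.r_[toW(c),z]-s['eef_pos']
    print('t',s['clock'],'case',toC(s['eef_pos']).round(1),'z',s['eef_pos'][2].round(1),'yaw-case',np.round(s['tcp_rot'][2]-TH,3),'F_case',np.r_[rot(TH).T@s['contact_force'][:2],s['contact_force'][2]].round(1),'open',round(s['opening'],2))
    print('turn',rv.round(1),'shift now',(R.inv().apply(d)/40).round(3),'shift after turn',(T.inv().apply(d)/40).round(3))
E
python3 -c "
from h import *
plan((-150,-49),205,np.pi)"
```

```text
t 0.15 case [-521.3  442.4] z 205.3 yaw-case 2.829 F_case [-0.5 -0.2 -0.2] open 1.0
turn [ -0.1  -0.  -17.9] shift now [-12.612  -8.832   0.017] shift after turn [-9.2820e+00 -1.2284e+01  8.0000e-03]
```

Request:
move_arm --series "1 0 0 0 0 0 -9; 1 0 0 0 0 0 -9; 1 -0.7 -0.94 0 0 0 0; 1 -0.7 -0.94 0 0 0 0; 1 -0.7 -0.94 0 0 0 0; 1 -0.7 -0.94 0 0 0 0; 1 -0.7 -0.94 0 0 0 0; 1 -0.7 -0.94 0 0 0 0; 1 -0.7 -0.94 0 0 0 0; 1 -0.7 -0.94 0 0 0 0; 1 -0.7 -0.94 0 0 0 0; 1 -0.7 -0.94 0 0 0 0; 1 -0.7 -0.94 0 0 0 0; 1 -0.7 -0.94 0 0 0 0"

```text
clock: 1.9
eef_pos: [555.6, 52.3, 203.5]
tcp_rot: [-3.139, -0.002, 3.009]
contact_force: [-0.0, -0.2, 0.1]
opening: -0.0
```

```bash
python3 -c "
from h import *
plan((-150,-49),82,np.pi)
cv2.imwrite('pics/w1.png',vision.grab_frame('wrist')[:,:,::-1])"
```

```text
t 1.9 case [-171.9  -17.2] z 203.5 yaw-case 3.159 F_case [ 0.  -0.2  0.1] open -0.0
turn [-0.2 -0.1  1. ] shift now [-0.539 -0.797  3.039] shift after turn [-0.548 -0.796  3.038]
```

View pics/w1.png

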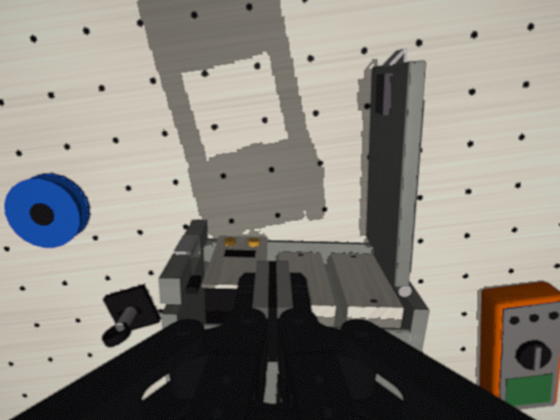

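The wrist view shows the proud module with its brass connectors at (230–253,242), and the door's free edge at (395,62). This agrees with the top view. I'll go down in front of the module.

Request:
move_arm --series "1 -0.4 -0.8 0 0 0 1; 1 0 0 0.9 0 0 0; 1 0 0 0.9 0 0 0; 1 0 0 0.9 0 0 0; 1 0 0 0.4 0 0 0; 1 0 0 0 0 0 0"

```text
clock: 2.7
eef_pos: [571.7, 10.0, 76.7]
tcp_rot: [-3.137, 0.002, 2.986]
contact_force: [-0.0, -0.0, 0.5]
opening: 0.002
```

```bash
python3 -c "
from h import *
plan((-108,-49),82,np.pi)"
```

```text
t 2.7 case [-149.7  -56.7] z 76.7 yaw-case 3.136 F_case [-0.  -0.   0.5] open 0.0
turn [-0.3  0.1 -0.3] shift now [-1.043  0.196 -0.13 ] shift after turn [-1.043  0.191 -0.131]
```

Request:
move_arm --series "1 -0.4 0.19 -0.13 0 0 0; 1 -0.3 0 0 0 0 0; 1 -0.1 0 0 0 0 0; 1 -0.06 0 0 0 0 0; 1 -0.06 0 0 0 0 0; 1 -0.06 0 0 0 0 0; 1 -0.06 0 0 0 0 0"

```text
clock: 3.58
eef_pos: [616.4, 10.7, 85.7]
tcp_rot: [-3.137, 0.005, 2.987]
contact_force: [1.0, 0.7, -0.3]
opening: 0.001
```

```bash
python3 -c "
from h import *
plan((-91,-49),84,np.pi)"
```

```text
t 3.575 case [-105.6  -49.2] z 85.7 yaw-case 3.137 F_case [ 0.9  0.9 -0.3] open 0.0
turn [-0.3  0.3 -0.3] shift now [-0.365  0.007  0.045] shift after turn [-0.366  0.005  0.043]
```

Request:
move_arm --series "1 -0.06 0 0 0 0 0; 1 -0.06 0 0 0 0 0; 1 -0.06 0 0 0 0 0"

```text
clock: 3.95
eef_pos: [623.8, 9.5, 85.7]
tcp_rot: [-3.137, 0.005, 2.987]
contact_force: [-0.1, 0.4, -0.5]
opening: -0.005
```

Request:
move_arm --series "1 -0.06 0 0 0 0 0; 1 -0.06 0 0 0 0 0"

```text
clock: 4.2
eef_pos: [628.9, 8.7, 85.6]
tcp_rot: [-3.137, 0.005, 2.987]
contact_force: [-0.3, -1.0, -0.2]
opening: -0.003
```

Request:
move_arm --series "1 -0.06 0 0 0 0 0; 1 -0.06 0 0 0 0 0"

```text
clock: 4.45
eef_pos: [634.0, 7.9, 85.6]
tcp_rot: [-3.137, 0.005, 2.987]
contact_force: [-0.1, -0.1, 0.3]
opening: 0.0
```

```bash
python3 -c "
from h import *
plan((-91,-49),84,np.pi)
a=vision.grab_frame('wrist')[60:360,130:430];b=vision.grab_frame('top')[190:290,220:320]
cv2.imwrite('pics/w2.png',np.hstack([cv2.resize(a,(400,400)),cv2.resize(b,(400,400),interpolation=2)])[:,:,::-1])"
```

```text
t 4.45 case [-87.8 -49.4] z 85.6 yaw-case 3.137 F_case [-0.1 -0.1  0.3] open 0.0
turn [-0.3  0.3 -0.3] shift now [0.079 0.009 0.041] shift after turn [0.079 0.009 0.041]
```

View pics/w2.png

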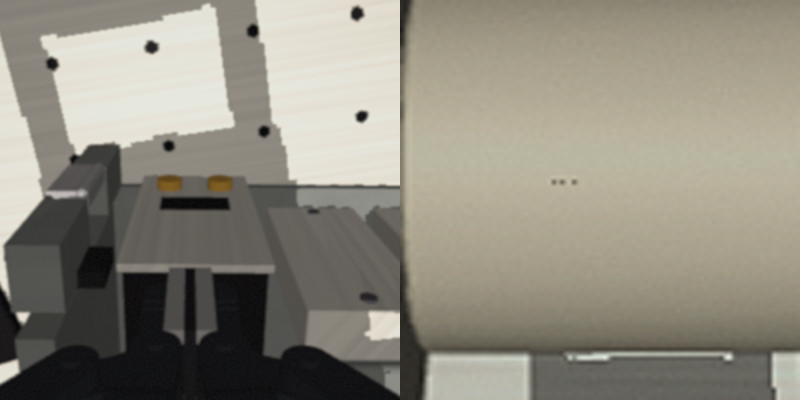

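```bash
python3 -c "
from h import *
p=vision.camera_params('wrist')
s=r.sense();print('tip',proj(p,s['eef_pos']))
f=lambda u,v:(130+u*.75,60+v*.75)
for q in [f(118,266),f(273,269),f(308,310)]:
  for z in (108,): print(q,toC(onz(p,q,z)).round(1))
print('brass',toC(onz(p,f(170,183),28)),toC(onz(p,f(220,184),28)))
print('plate bottom edge?',toC(onz(p,f(150,177),8)))
for x in(-80,-95): print(x,[proj(p,np.r_[toW((x,y)),108]).round(1) for y in(-75,-23)], proj(p,np.r_[toW((x,-49)),28]).round(1))
"
```

```text
tip [273.33813968 250.39233171]
(218.5, 259.5) [-94.2 -73.3]
(334.75, 261.75) [-93.  -22.3]
(361.0, 292.5) [-77.5  -9.7]
brass [-97.13555728 -59.48504067] [-96.54525285 -35.50435845]
plate bottom edge? [-94.02208922 -70.77886881]
-80 [array([216.4, 287.9]), array([331.8, 287.6])] [274.  222.1]
-95 [array([214.5, 257.9]), array([333.4, 257.7])] [273.9 200.4]
```

```bash
python3 -c "
from h import *
p=vision.camera_params('wrist')
s=r.sense();R=Ro.from_euler('xyz',s['tcp_rot'])
for k in (0,10,20,30):
  for x in (-11,0,11): print(k,x,proj(p,s['eef_pos']+R.apply([x,0,-k])).round(0),end=' ')
  print()
q=vision.camera_params('side');print(proj(q,s['eef_pos']),proj(q,s['eef_pos']+[0,0,25]),proj(q,np.r_[toW((-95,-23)),108]),proj(q,np.r_[toW((-95,-23)),8]))
b=vision.grab_frame('side')[110:310,180:420]
cv2.imwrite('pics/s2.png',cv2.resize(b,(720,600),interpolation=2)[:,:,::-1])"
```

```text
0 -11 [273. 270.] 0 0 [273. 250.] 0 11 [273. 230.] 
10 -11 [273. 280.] 10 0 [273. 260.] 10 11 [273. 238.] 
20 -11 [273. 291.] 20 0 [273. 270.] 20 11 [274. 248.] 
30 -11 [274. 304.] 30 0 [274. 281.] 30 11 [274. 258.] 
[296.88047233 202.18613606] [296.83722203 191.72525012] [295.18595689 200.00479923] [295.45425365 240.24207263]
```

View pics/s2.png

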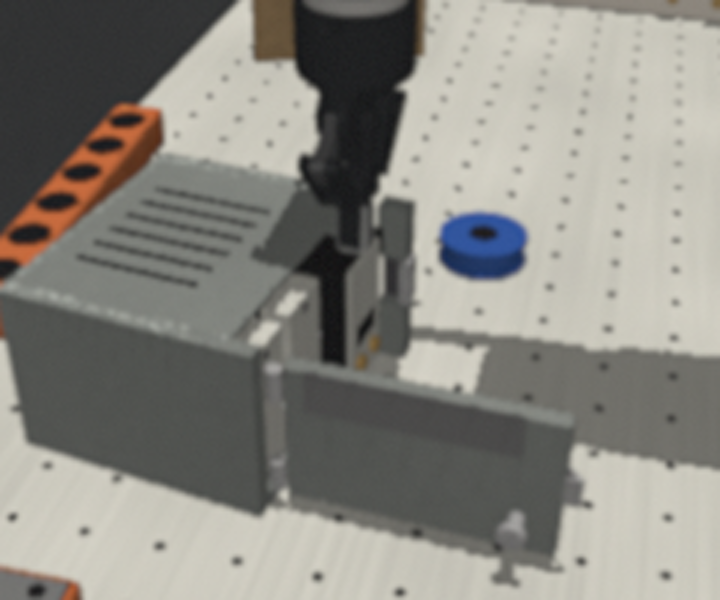

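Both views show the closed fingertips about 25–30 mm behind the reported TCP. They passed over the plate (tip near z = 110) and touched nothing, so the module is still at x ≈ -95. I'll lift, back off, lower about 22 mm and push again.

Request:
move_arm --series "1 0 0 -0.25 0 0 0; 1 0.7 0 0 0 0 0; 1 0.7 0 0 0 0 0; 1 0 0 0 0 0 0; 1 0 0 0.5 0 0 0; 1 0 0 0.25 0 0 0; 1 0 0 0 0 0 0"

```text
clock: 5.48
eef_pos: [581.7, 16.6, 69.2]
tcp_rot: [-3.138, 0.012, 2.987]
contact_force: [0.4, -0.3, 0.1]
opening: 0.004
```

```bash
python3 -c "
from h import *
plan((-115,-49),64,np.pi)
b=vision.grab_frame('side')[110:310,180:420]
cv2.imwrite('pics/s3.png',cv2.resize(b,(720,600),interpolation=2)[:,:,::-1])"
```

```text
t 5.475 case [-140.8  -48.6] z 69.2 yaw-case 3.137 F_case [ 0.4 -0.3  0.1] open 0.0
turn [-0.2  0.7 -0.3] shift now [-0.644 -0.006  0.139] shift after turn [-0.646 -0.01   0.131]
```

View pics/s3.png

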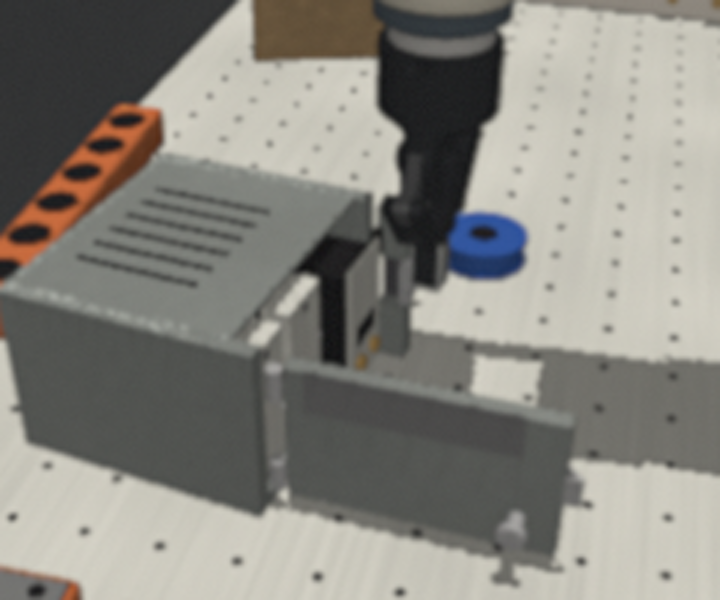

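The finger now hangs in front of the module with its tip at about (432,287) in the crop, below the top of the plate. I'll advance in small steps.

```bash
python3 -c "
from h import *
q=vision.camera_params('side');s=r.sense()['eef_pos']
for k in (0,20,25,30): print(k,proj(q,s+[0,0,k]))
print('seen',180+432/3,110+287/3)"
```

```text
0 [320.90391757 214.31946376]
20 [321.21195879 206.04838431]
25 [321.28987697 203.94381105]
30 [321.36815961 201.82426744]
seen 324.0 205.66666666666669
```

Request:
move_arm --series "1 -0.3 0 0.1 0 0.7 0; 1 -0.2 0 0 0 0 0; 1 -0.07 0 0 0 0 0; 1 -0.07 0 0 0 0 0; 1 -0.05 0 0 0 0 0"

```text
clock: 6.15
eef_pos: [612.9, 11.9, 66.7]
tcp_rot: [-3.139, 0.001, 2.986]
contact_force: [0.3, 0.0, -0.5]
opening: -0.002
```

Request:
move_arm --series "1 -0.05 0 0 0 0 0; 1 -0.05 0 0 0 0 0"

```text
clock: 6.4
eef_pos: [615.6, 11.4, 66.7]
tcp_rot: [-3.138, -0.001, 2.986]
contact_force: [-5.0, 1.3, 4.3]
opening: -0.002
```

Request:
move_arm --series "1 -0.05 0 0 0 0 0; 1 -0.05 0 0 0 0 0"

```text
clock: 6.65
eef_pos: [617.1, 11.1, 66.6]
tcp_rot: [-3.138, -0.006, 2.986]
contact_force: [-4.5, 2.4, 4.5]
opening: -0.001
```

Request:
move_arm --series "1 -0.05 0 0 0 0 0; 1 -0.05 0 0 0 0 0"

```text
clock: 6.9
eef_pos: [618.7, 10.8, 66.5]
tcp_rot: [-3.138, -0.011, 2.986]
contact_force: [-5.1, 0.9, 4.6]
opening: -0.004
```

Contact: about 5 N of sliding friction. I'll keep pushing.

Request:
move_arm --series "1 -0.07 0 0 0 -0.4 0; 1 -0.07 0 0 0 -0.4 0; 1 -0.07 0 0 0 -0.2 0; 1 -0.07 0 0 0 -0.2 0"

```text
clock: 7.4
eef_pos: [625.0, 9.8, 66.4]
tcp_rot: [-3.137, 0.001, 2.986]
contact_force: [-5.1, 0.4, 4.4]
opening: 0.002
```

Request:
move_arm --series "1 -0.07 0 0 0 -0.2 0; 1 -0.07 0 0 0 -0.2 0; 1 -0.06 0 0 0 -0.2 0"

```text
clock: 7.78
eef_pos: [629.2, 9.1, 66.3]
tcp_rot: [-3.136, 0.005, 2.986]
contact_force: [-4.9, 0.3, 4.0]
opening: -0.001
```

Request:
move_arm --series "1 -0.05 0 0 0 0 0; 1 -0.05 0 0 0 0 0"

```text
clock: 8.02
eef_pos: [630.8, 8.8, 66.3]
tcp_rot: [-3.136, 0.0, 2.986]
contact_force: [-4.8, 0.9, 3.9]
opening: -0.0
```

Request:
move_arm --series "1 -0.05 0 0 0 -0.1 0; 1 -0.05 0 0 0 -0.1 0"

```text
clock: 8.28
eef_pos: [631.2, 8.7, 66.2]
tcp_rot: [-3.136, -0.003, 2.986]
contact_force: [-8.7, 1.8, 7.3]
opening: -0.002
```

Request:
move_arm --series "1 -0.05 0 0 0 -0.1 0; 1 -0.05 0 0 0 -0.1 0"

```text
clock: 8.52
eef_pos: [631.0, 8.6, 66.0]
tcp_rot: [-3.135, -0.008, 2.986]
contact_force: [-8.5, 1.6, 6.6]
opening: -0.003
```

Request:
move_arm --series "1 -0.08 0 0 0 -0.3 0; 1 -0.08 0 0 0 0 0"

```text
clock: 8.78
eef_pos: [630.8, 8.6, 65.8]
tcp_rot: [-3.134, -0.015, 2.986]
contact_force: [-14.4, 3.2, 13.0]
opening: 0.001
```

Request:
move_arm --series "1 0.4 0 0 0 0 0; 1 0.8 0 0 0 0 0; 1 0.4 0 -0.9 0 0 0; 1 0 0 -0.9 0 0 0; 1 0 0 -0.5 0 0 0; 1 0 0 0 0 0 0"

```text
clock: 9.52
eef_pos: [567.1, 19.4, 161.1]
tcp_rot: [-3.134, -0.014, 2.987]
contact_force: [-0.3, 0.5, -0.2]
opening: 0.001
```

```bash
python3 -c "
from h import *
a=1.5; h=np.array([-100,85]); 
pt=h+135*np.array([-np.sin(a),-np.cos(a)])+(6+11+30)*np.array([-np.cos(a),np.sin(a)]);print(pt)
plan(pt,160,np.pi-a)
cv2.imwrite('pics/w3.png',vision.grab_frame('wrist')[:,:,::-1])"
```

```text
[-237.98647167  122.33274215]
t 9.525 case [-155.7  -48.1] z 161.1 yaw-case 3.137 F_case [-0.4  0.4 -0.2] open 0.0
turn [-1.  -0.3 85.7] shift now [2.078 4.25  0.025] shift after turn [ 4.394 -1.751  0.027]
```

View pics/w3.png

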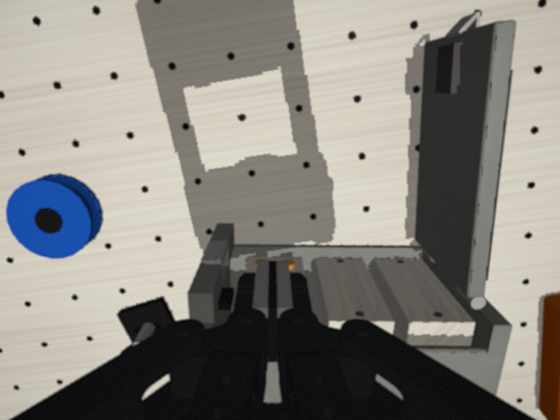

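The module's plate now lines up with the two blanks in this view, and the door's top free corner is at about (514,20). I'll check the door angle, then turn and cross over the door at height.

```bash
python3 -c "
from h import *
p=vision.camera_params('wrist')
a=toC(onz(p,(514,22),113));b=toC(onz(p,(486,285),113));d=a-b;print(a,b,np.arctan2(-d[0],-d[1]),'blank/module top edge',toC(onz(p,(330,322),108)))"
```

```text
[-266.04785372   78.91945474] [-109.61397712   90.8104207 ] 1.4949294906339032 blank/module top edge [-77.61566965  -9.20611569]
```

Request:
move_arm --series "1 0 0 0 -1 -0.3 0; 1 0 0 0 0 0 10.7; 1 0 0 0 0 0 10.7; 1 0 0 0 0 0 10.7; 1 0 0 0 0 0 10.7; 1 0 0 0 0 0 10.7; 1 0 0 0 0 0 10.7; 1 0 0 0 0 0 10.7; 1 0 0 0 0 0 10.7; 1 0.88 -0.35 0 0 0 0; 1 0.88 -0.35 0 0 0 0; 1 0.88 -0.35 0 0 0 0; 1 0.88 -0.35 0 0 0 0; 1 0.88 -0.35 0 0 0 0; 1 0 0 0 0 0 0"

```text
clock: 11.45
eef_pos: [501.9, 202.8, 144.6]
tcp_rot: [-3.107, -0.015, 1.475]
contact_force: [-0.0, -0.4, 0.4]
opening: 0.002
```

```bash
python3 -c "
from h import *
plan((-238,122),66,np.pi-1.5)"
```

```text
t 11.45 case [-247.6  123.6] z 144.6 yaw-case 1.625 F_case [ 0.  -0.4  0.4] open 0.0
turn [-2.  -0.9 -0.9] shift now [-0.083  0.304  1.955] shift after turn [-0.058  0.236  1.965]
```

Request:
move_arm --series "1 0 0.2 0 -2 -0.9 -0.9; 1 0 0 0.9 0 0 0; 1 0 0 0.9 0 0 0; 1 0 0 0.15 0 0 0; 1 0 0 0 0 0 0"

```text
clock: 12.08
eef_pos: [513.0, 197.9, 63.7]
tcp_rot: [3.134, 0.003, 1.491]
contact_force: [-0.6, 0.2, 0.2]
opening: 0.001
```

```bash
python3 -c "
from h import *
plan((-235,97),66,np.pi-1.5)"
```

```text
t 12.075 case [-235.9  120.4] z 63.7 yaw-case 1.641 F_case [-0.6  0.1  0.2] open 0.0
turn [ 0.4  0.2 -0. ] shift now [-0.586 -0.019 -0.055] shift after turn [-0.586 -0.02  -0.057]
```

Request:
move_arm --series "1 -0.3 0 -0.04 0 0 0; 1 -0.2 0 0 0 0 0; 1 -0.1 0 0 0 0 0; 1 -0.1 0 0 0 0 0; 1 -0.1 0 0 0 0 0"

```text
clock: 12.7
eef_pos: [512.3, 164.5, 68.8]
tcp_rot: [3.13, 0.0, 1.49]
contact_force: [0.5, 2.9, -2.6]
opening: -0.003
```

Request:
move_arm --series "1 -0.3 -0.02 0.02 0 0 -4.6; 1 -0.3 -0.02 0.02 0 0 -4.6; 1 -0.3 -0.02 0 0 0 -4.6; 1 -0.3 -0.02 0 0 0 -4.6"

```text
clock: 13.2
eef_pos: [513.3, 118.2, 68.5]
tcp_rot: [3.125, 0.002, 1.822]
contact_force: [1.8, 5.1, -2.6]
opening: 0.002
```

```bash
cat >> h.py <<'E'
def door(off=17.0):
    s=r.sense();v=toC(s['eef_pos'])-np.array([-100,85]);L=np.hypot(*v)
    al=np.sqrt(L*L-off*off)
    # v = al*u + off*n, u=(-sin a,-cos a), n=(-cos a,sin a)
    a=np.arctan2(-v[0],-v[1])-np.arctan2(off,al)
    ya=np.pi-(s['tcp_rot'][2]-TH)
    F=np.r_[rot(TH).T@s['contact_force'][:2],s['contact_force'][2]]
    n=np.array([-np.cos(a),np.sin(a)])
    ya=(ya+np.pi)%(2*np.pi)-np.pi
    print('t',s['clock'],'door a %.3f tool a %.3f along %.1f z %.1f Fn %.1f Fz %.1f'%(a,ya,al,s['eef_pos'][2],F[:2]@n,F[2]),'rp',s['tcp_rot'][:2].round(3))
E
python3 -c "
from h import *
door()"
```

```text
t 13.2 door a 1.103 tool a 1.169 along 129.9 z 68.5 Fn 4.3 Fz -2.6 rp [3.125e+00 2.000e-03]
```

Request:
move_arm --series "1 -0.27 -0.07 0 0.9 0 -6; 1 -0.27 -0.07 0 0 0 -6; 1 -0.27 -0.07 0 0 0 -6; 1 -0.27 -0.05 0 0 0 -5"

```text
clock: 13.7
eef_pos: [523.2, 75.7, 69.4]
tcp_rot: [3.137, 0.002, 2.238]
contact_force: [0.3, 5.3, -1.9]
opening: 0.003
```

```bash
python3 -c "
from h import *
door()"
```

```text
t 13.7 door a 0.783 tool a 0.754 along 135.3 z 69.4 Fn 4.1 Fz -1.9 rp [3.137e+00 2.000e-03]
```

Request:
move_arm --series "1 -0.28 -0.03 0.03 0 0 -4; 1 -0.28 -0.03 0 0 0 -4; 1 -0.28 -0.03 0 0 0 -4.5; 1 -0.28 -0.03 0 0 0 -4.5"

```text
clock: 14.2
eef_pos: [550.1, 40.7, 68.3]
tcp_rot: [3.137, -0.0, 2.544]
contact_force: [-1.9, 5.2, 0.2]
opening: -0.0
```

```bash
python3 -c "
from h import *
door()"
```

```text
t 14.2 door a 0.460 tool a 0.447 along 136.1 z 68.3 Fn 4.5 Fz 0.2 rp [ 3.137 -0.   ]
```

Request:
move_arm --series "1 -0.22 -0.03 0.03 0 0 -3.4; 1 -0.22 -0.03 0 0 0 -3.4; 1 -0.18 -0.02 0 0 0 -3; 1 -0.12 -0.02 0 0 0 -2"

```text
clock: 14.7
eef_pos: [572.2, 22.6, 66.9]
tcp_rot: [3.138, -0.004, 2.758]
contact_force: [-1.6, 3.1, 1.1]
opening: -0.003
```

```bash
python3 -c "
from h import *
door()"
```

```text
t 14.7 door a 0.254 tool a 0.233 along 137.8 z 66.9 Fn 2.6 Fz 1.1 rp [ 3.138 -0.004]
```

Request:
move_arm --series "1 -0.12 -0.01 0 0 0 -1.5; 1 -0.12 -0.01 0 0 0 -1.5; 1 -0.12 -0.01 0 0 0 -1.5; 1 -0.1 -0.01 0 0 0 -1.5"

```text
clock: 15.2
eef_pos: [588.7, 14.4, 66.8]
tcp_rot: [3.138, -0.006, 2.869]
contact_force: [-2.9, 2.5, 2.3]
opening: 0.0
```

```bash
python3 -c "
from h import *
door()"
```

```text
t 15.2 door a 0.121 tool a 0.123 along 137.8 z 66.8 Fn 3.5 Fz 2.3 rp [ 3.138 -0.006]
```

Request:
move_arm --series "1 -0.07 0 0 0 0 -0.7; 1 -0.07 0 0 0 -0.1 -0.7"

```text
clock: 15.45
eef_pos: [592.9, 12.7, 66.5]
tcp_rot: [3.139, -0.007, 2.895]
contact_force: [-10.6, 3.3, 8.1]
opening: 0.002
```

```bash
python3 -c "
from h import *
door()"
```

```text
t 15.45 door a 0.089 tool a 0.096 along 137.9 z 66.5 Fn 11.0 Fz 8.1 rp [ 3.139 -0.007]
```

Request:
move_arm --series "1 -0.07 0 0 0 -0.1 -0.6; 1 -0.07 0 0 0 -0.1 -0.6"

```text
clock: 15.7
eef_pos: [594.1, 11.8, 66.1]
tcp_rot: [3.14, -0.012, 2.917]
contact_force: [-11.6, 3.6, 8.8]
opening: 0.004
```

```bash
python3 -c "
from h import *
door()"
```

```text
t 15.7 door a 0.079 tool a 0.075 along 138.2 z 66.1 Fn 12.1 Fz 8.8 rp [ 3.14  -0.012]
```

Request:
move_arm --series "1 -0.09 0 0 0 -0.4 -0.4; 1 -0.09 0 0 0 -0.3 -0.4; 1 -0.09 0 0 0 -0.2 -0.4"

```text
clock: 16.08
eef_pos: [596.2, 10.6, 65.3]
tcp_rot: [-3.141, -0.013, 2.939]
contact_force: [-9.6, 4.1, 6.6]
opening: 0.004
```

```bash
python3 -c "
from h import *
door()"
```

```text
t 16.075 door a 0.062 tool a 0.052 along 138.7 z 65.3 Fn 10.2 Fz 6.6 rp [-3.141 -0.013]
```

Request:
move_arm --series "1 -0.08 0 0 0 -0.4 -0.2; 1 -0.08 0 -0.02 0 -0.3 -0.2; 1 -0.08 0 -0.02 0 -0.2 -0.2"

```text
clock: 16.45
eef_pos: [601.8, 9.0, 65.3]
tcp_rot: [-3.14, -0.005, 2.951]
contact_force: [-5.1, 1.0, -3.3]
opening: -0.0
```

```bash
python3 -c "
from h import *
door()"
```

```text
t 16.45 door a 0.021 tool a 0.041 along 138.5 z 65.3 Fn 5.2 Fz -3.3 rp [-3.14  -0.005]
```

Request:
move_arm --series "1 -0.05 0 0 0 0 -0.7; 1 -0.05 0 0 0 0 -0.7"

```text
clock: 16.7
eef_pos: [604.9, 8.0, 65.0]
tcp_rot: [-3.139, -0.007, 2.977]
contact_force: [-9.1, 2.3, 6.8]
opening: 0.005
```

```bash
python3 -c "
from h import *
door()"
```

```text
t 16.7 door a -0.003 tool a 0.015 along 138.6 z 65.0 Fn 9.4 Fz 6.8 rp [-3.139 -0.007]
```

Request:
move_arm --series "1 -0.05 0 0 0 0 -0.5; 1 -0.05 0 0 0 0 -0.5"

```text
clock: 16.95
eef_pos: [604.5, 7.8, 65.0]
tcp_rot: [-3.139, -0.016, 2.995]
contact_force: [-13.6, 2.3, 10.3]
opening: 0.001
```

```bash
python3 -c "
from h import *
door()"
```

```text
t 16.95 door a -0.000 tool a -0.004 along 138.9 z 65.0 Fn 13.8 Fz 10.3 rp [-3.139 -0.016]
```

Request:
move_arm --series "1 -0.09 0 0 0 -0.5 0; 1 -0.09 0 0 0 -0.3 0"

```text
clock: 17.2
eef_pos: [604.6, 7.7, 64.9]
tcp_rot: [-3.138, -0.016, 2.996]
contact_force: [-18.3, 3.7, 15.1]
opening: 0.004
```

```bash
python3 -c "
from h import *
door()"
```

```text
t 17.2 door a -0.001 tool a -0.004 along 139.0 z 64.9 Fn 18.7 Fz 15.1 rp [-3.138 -0.016]
```

Hard stop confirmed: 19 N with no movement. I'll back away and look.

Request:
move_arm --series "1 0.1 0 0 0 0 0; 1 0.4 0 0 0 0 0; 1 0.9 0 0 0 0 0; 1 0.5 0 -0.8 0 0 0; 1 0 0 -0.9 0 0 0; 1 0 0 -0.9 0 0 0; 1 0 0 0 0 0 0"

```text
clock: 18.08
eef_pos: [529.0, 18.7, 173.0]
tcp_rot: [-3.138, -0.007, 2.997]
contact_force: [0.6, 0.6, -0.3]
opening: -0.002
```

```bash
python3 -c "
from h import *
print(r.sense()['contact_force'],r.sense()['eef_pos'])
a=vision.grab_frame('wrist');b=vision.grab_frame('side')[130:310,160:360]
cv2.imwrite('pics/wfull.png',a[:,:,::-1])
cv2.imwrite('pics/e1.png',np.hstack([cv2.resize(a[180:330,160:360],(400,300),interpolation=2),cv2.resize(b,(333,300),interpolation=2)])[:,:,::-1])"
```

```text
[ 0.61070328  0.596267   -0.26460198] [528.96265091  18.67937529 173.01313163]
```

View pics/wfull.png

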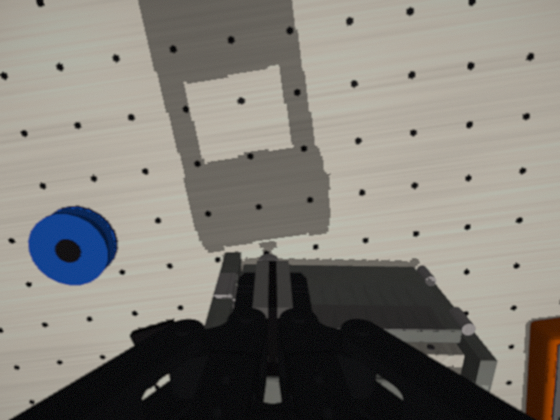

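View pics/e1.png

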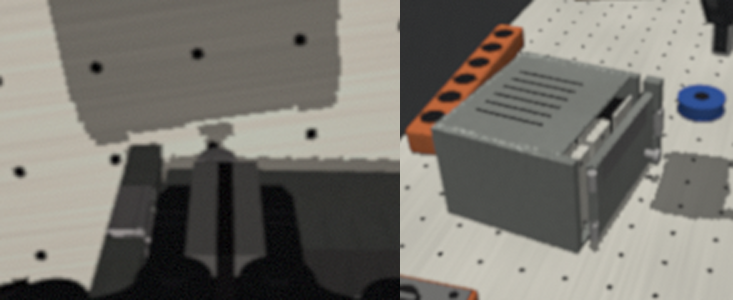

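The views show the door shut parallel to the case front, with the reel and meter in place. I'll move further off and check the door angle from above.

Request:
move_arm --series "1 0.7 0.9 0 0 0 0; 1 0.7 0.9 0 0 0 0; 1 0.7 0.9 0 0 0 0; 1 0.7 0.9 0 0 0 0; 1 0.3 0.9 0 0 0 0; 1 0.3 0.9 0 0 0 0; 1 0 0.9 0 0 0 0; 1 0 0.9 0 0 0 0; 1 0 0 0 0 0 0"

```text
clock: 19.3
eef_pos: [424.7, 328.5, 157.5]
tcp_rot: [-3.129, -0.023, 2.996]
contact_force: [-0.3, -1.1, -0.3]
opening: 0.002
```

```bash
python3 -c "
from h import *
a=vision.grab_frame('top')
cv2.imwrite('pics/t9.png',a[:,:,::-1])
cv2.imwrite('pics/e2.png',cv2.resize(a[195:275,175:315],None,fx=5,fy=5,interpolation=cv2.INTER_CUBIC)[:,:,::-1])
b=cv2.imread('pics/top0.png').astype(int);d=np.abs(a[:,:,::-1].astype(int)-b).sum(2)
for n,(u,v) in dict(reel=(367,269),mount=(341,206),meter=(134,153)).items(): print(n,d[v-22:v+22,u-22:u+22].mean().round(1))
print(r.sense()['contact_force'],r.sense()['clock'])"
```

```text
reel 4.9
mount 5.0
meter 5.3
[-1.07382204 -0.33196586 -0.86909733] 19.35
```

View pics/e2.png

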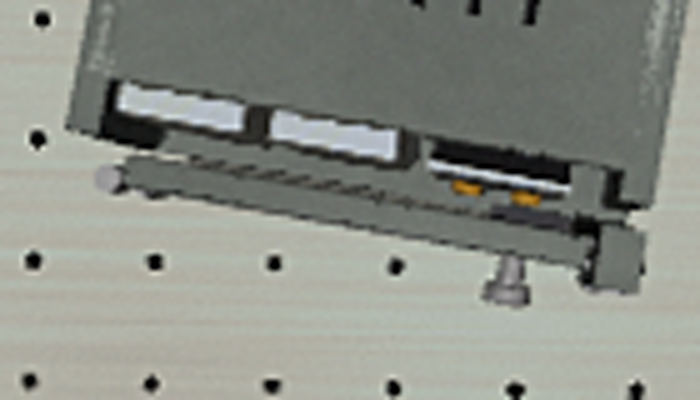

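```bash
python3 -c "
from h import *
p=vision.camera_params('top')
c=lambda u,v:(175+(u+.5)/5-.5,195+(v+.5)/5-.5)
for n,u,z in [('blankL',(117,108),108),('blankR',(395,159),108),('modL',(430,168),108),('modR',(570,192),108),('doorO h',(150,193),113),('doorO f',(580,267),113),('doorI f',(580,230),113)]: print(n,toC(onz(p,c(*u),z)).round(1))
a=toC(onz(p,c(580,267),113))-toC(onz(p,c(150,193),113));print('a',np.arctan2(-a[0],-a[1]))"
```

```text
blankL [-77.3  92.4]
blankR [-78.5  -9.2]
modL [-79.6 -22.1]
modR [-79.8 -72.9]
doorO h [-105.2   74.2]
doorO f [-105.6  -80.6]
doorI f [-92.6 -78.5]
a 0.002169826127872534
```

```bash
python3 -c "
from rig import r
print(r.sign_off())"
```

```text
the job is handed in; nothing more can be done
None
```

I pushed the module home, swung the door shut and pressed it to its stop, then withdrew the arm and handed the job in at about 19 s. I did not test the latch by pulling on the door.

- **Module:** it slid at about 5 N to a hard stop, where I pushed to about 15 N with no further movement. From above, its face is at case x ≈ -79.7 mm, nominally -80, and within about 2 mm of the blanks beside it.
- **Door:** the bolt met the strike at about 0.10 rad. Force rose to about 12 N, eased to about 5 N, then reached a rigid stop near 0.00 rad. I held about 19 N sideways there, plus about 15 N upward on the finger, with no movement. After I let go, the top view still read 0.002 rad, so it had not sprung back.
- **Latch:** I take it as snapped in. The bolt drops 1–2 mm before the stop, the door reached the stop, and the force pattern matched the description.
- **Surroundings:** the top pictures before and after match at the reel, mount and meter. The arm ended clear of everything, with contact force near zero.

**Disagreement:** the closed fingertips sit about 21–25 mm behind the reported TCP, although it is described as the very end of the fingers. My first pass at the module therefore went over the top of its plate without touching anything. I saw this in the pictures and lowered the tool for both pushes.

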